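# Slide a board carrier into its locating notches and turn the keeper over it

## Task

With the fingertips, push the black board carrier along its two rails by its orange flange until it drops into the locating notches. Then push the red knob of the keeper round until the keeper lies fully across the edge of the carrier against its stop, and take the hand away. Do not lift the carrier off its rails, and do not disturb the jar, tape, bottle and screwdriver standing about.

Things in the scene. Friction and masses are not known exactly. Their poses are not given: they have to be found in the camera images.
- fixture: Fixed fixture: grey base plate 220 x 114 mm, 8 mm high, with two aluminium rails along its x. Origin: bench level, centre line between the rails, halfway along. x: sliding direction (away from the robot and to its left), y left of that, z up. Rails x -110 to 110, tops 22 mm above the bench, y 7.5 to 38 mm on both sides, a slot between. Four notches 20 mm long, 6 mm deep, yellow floors: outer at x = 87, inner at x = 3 mm.
- seat (a point): Where the carrier's origin comes to lie when it has dropped into the notches: fixture x = 45, y = 0, 24 mm above the bench. Fixed to the fixture.
- carrier: Loose black carrier plate 110 (x) x 74 (y) x 4 mm, 0.35 to 0.7 kg, with a green board and a finned heat sink (top 26 mm above origin, y -31 to -1 mm). Origin: middle of the plate's underside; axes as the fixture's. A keel runs between the rails with 1.5 mm play. Sliding, the origin is 30 mm above the bench; it drops 6 mm at the seat. Sliding takes a few N; the notches stop it firmly; over about 15 N may tip it.
- flange (a point): Middle of the rear face, on the robot's right, of the carrier's upright orange flange, the place to push: at carrier x = -55, y = 0, z = 10 mm. The flange is 60 mm wide (y), 4 mm thick, from the underside of the plate to 20 mm above it.
- front_foot (a point): Underside of the front left one of the carrier's four brass feet, each 16 mm long, 10 mm wide and 8 mm high: front pair at carrier x = 42, y = +-30 mm (over the outer notches), rear pair at x = -42, y = +-14.5 mm (over the inner notches). All drop together, with 2 mm play each way.
- keeper (a joint): Steel turn-button on a post left of the rails; vertical axis at fixture x = 35, y = 54 mm. 0: arm points along fixture -x (open); grows counterclockwise seen from above; 1.571: stop, arm points to -y over the carrier's edge. Stays where left; about 1 N at the knob turns it. Arm 12 mm wide, 5 mm thick, underside 30.5 mm above the bench: it clears the carrier only when that has dropped in.
- keeper_knob (a point): Centre of the top of the red knob at the end of the keeper's arm: an upright cylinder 10 mm in diameter and 22 mm tall, 34 mm from the keeper's axis; its top is 57.5 mm above the bench.
- paste_jar: Loose white jar with red lid, diameter 48 mm, 44 mm tall; origin at the centre of its underside. Leave alone.
- tape_roll: Loose roll of yellow tape, diameter 61 mm, 19 mm tall; origin at the centre of its underside. Leave alone.
- water_bottle: Loose clear water bottle with yellow cap, diameter 65 mm, 210 mm tall; origin at the centre of its underside. Leave alone.
- driver: Loose screwdriver with dark handle, 191 mm long, lying on the bench; origin under its middle. Leave alone.

How it is judged (in metres and radians):
On the way, in this order (a step that is already met when the one before it is completed fails the run):
1. the carrier has dropped into the notches, the keeper still open (x of carrier in the frame of fixture between 0.04 and 0.05 m and y of carrier in the frame of fixture between -0.005 and 0.005 m and z of carrier in the frame of fixture between 0.022 and 0.0262 m and angle between carrier's own z axis and vertical below 0.03 rad and value of joint keeper below 0.6 rad), for 0.2 s.
2. the keeper is turned across the carrier, which is still in the notches (x of carrier in the frame of fixture between 0.04 and 0.05 m and y of carrier in the frame of fixture between -0.005 and 0.005 m and z of carrier in the frame of fixture between 0.022 and 0.0262 m and angle between carrier's own z axis and vertical below 0.03 rad and value of joint keeper above 1.4 rad), for 0.2 s.
At the end, for the whole second after the job is handed in: The carrier lies in the notches (within 5 mm of its place along and across the fixture, its underside 22 to 26.2 mm above the bench, level within 0.03 rad, at rest) and the keeper is turned across it to more than 1.4 rad (all of step 2 and linear speed of carrier below 0.01 m/s); the robot touches nothing.
It fails at once if the carrier is lifted off the rails (more than 7 mm) (z of carrier in the frame of fixture above 0.037 m).
It fails at once if the carrier is tipped (angle between carrier's own z axis and vertical above 0.25 rad).
It fails at once if the jar, tape roll, bottle or screwdriver is moved more than 20 mm (distance of any of paste_jar, tape_roll, water_bottle, driver from where it was at the start of the episode above 0.02 m).
It also fails if it takes over 45 s, if anything falls off the work surface, if the arm or the gripper's body presses on something with over 40 N, if the wrist force passes 120 N, or if a joint passes its speed limit or range.

## Robot

A 6-joint arm with a two-finger parallel gripper is mounted at the origin on the work surface; the furniture and walls round the work are solid. World frame = base frame: x ahead of the robot, y to its left, z up, the work surface at z = 0. Lengths are in mm, angles in degrees, forces in N, time in s.
With the tool pointing down it reaches from about 300 to 850 mm from the base axis. Payload 4.2 kg.
Tool frame: the origin (TCP) lies midway between the tips of the shut fingers; the grasp point (between the pads) lies 19 mm behind it; z points along the fingers, y is the direction in which the jaws open and shut (so a half turn about z gives the same grasp; the last joint's range is limited). The gripper opens to 91 mm and grips with 3 to 60 N. Pads are 32 mm wide; open, the fingers measure 118 mm over their backs; the gripper's body (76 mm by 178 mm) begins 60 mm behind the grasp point.
Start: joints at [-65.776, 18.312, 89.639, -0, 72.044, -1.146], TCP at [246.377, -519.561, 191.576] pointing down, gripper open.
Joint ranges: [-177.97, 177.97], [-48.28, 115.42], [12.27, 149.76], [-77.06, 257.06], [2.81, 150.46], [-146.56, 146.56]. Speed limits (degrees/s): [147.25, 147.25, 180, 180, 180, 180].

## Interface

Orientations are given as [roll, pitch, yaw] about the fixed x, y, z axes, in that order (R = Rz(yaw) Ry(pitch) Rx(roll)).
In Python, from workcell import env gives the robot as it stands.
- The arm moves only by the shell command python3 -m jog 'ROWS' [FORCE]. ROWS is JSON, a list of rows, each an object of numbers: "dx", "dy", "dz": the shift along the world's x, y, z in m; "wx", "wy", "wz": the turn, a rotation vector about the world's x, y, z in rad; "grip": the gripper's target within -1 to 1 (shut at 1, half-way at 0, fully open at -1). In form: [{"dx": .., "dy": .., "dz": .., "wx": .., "wy": .., "wz": .., "grip": ..}, ...]. A call has 1 to 10 rows; each row shifts and turns the commanded pose from where the row before left it; what a row does not reach is not made up. A row lasts 1/10 s, in which the tool goes at most 50 mm and 8.59 degrees, less where a joint would pass 70% of its speed; a pose out of reach is approached as far as the arm can. A call with a gripper value outside its range is refused whole. The fingers move at their own pace and stop on an object; FORCE is the grip in N (left out, the last holds). Time passes only in rows, so rows that do not move let the fingers close. It gives the time, the measured TCP pose, the force and the opening at its end, in the units of the state.
- env.state(): the state, without advancing time (a new reading comes with each control period).
- env.grab_frame(name): name is "side" or "top" or "wrist"; returns the picture (384x512x3 uint8, red, green, blue); there is no depth.
- env.get_calibration(name): a dict with "fx", "fy", "cx", "cy" (pixels), "R" (3x3) and "t" (3): a world point X has camera coordinates R X + t. Camera axes: x right, y down, z forward; pixel columns grow to the right and rows downward; lengths in mm; the calibration is good to about 2 mm. A picture is of the moment at which its call begins: read the wrist's pose just before it. get_calibration takes no time and is no camera call; for the wrist camera it gives the pose at the moment of the call.
- env.job_done(): hands the job in, once; it reports no verdict.
The state is a dict: "time_s": time; "qpos": joint angles; "qvel": joint speeds; "effort": joint torques, N m; "ee_pos": TCP position; "ee_rot": TCP orientation; "force": force on the tool from outside, world axes, zero at the start; "torque": the same for the moment, N m; "gripper_width": finger opening in mm.
Only numpy, scipy, OpenCV 4.12 (cv2) and the standard library are available. Lean on these libraries where they do the work, as an engineer would, in place of code of your own. Each camera call takes 0.05 s, during which the arm holds its last target. There are 200 camera calls.

## Working session

There is one attempt and no reset: what is moved stays moved. The work goes in short steps, Python scripts to look and compute and a shell command to move; the robot and the scene stay as the last step left them, time stands still between calls to the robot, and variables do not carry over. Pictures are saved under pics/ and viewed, about 8 in all and at most 12, crops included, and the job is handed in when it is done.

```bash
mkdir -p pics
cat > h.py <<'E'
from workcell import env
import numpy as np, cv2
def snap(cam,name,crop=None,scale=1):
    im=cv2.cvtColor(np.asarray(env.grab_frame(cam)),cv2.COLOR_RGB2BGR)
    cv2.imwrite(f'pics/raw_{name}.png',im)
    if crop: x0,y0,x1,y1=crop; im=im[y0:y1,x0:x1]
    cv2.imwrite(f'pics/{name}.png',cv2.resize(im,None,fx=scale,fy=scale,interpolation=cv2.INTER_CUBIC))
def ray(cam,u,v,z):
    c=env.get_calibration(cam);R=np.array(c['R']);t=np.array(c['t'])
    d=R.T@np.array([(u-c['cx'])/c['fx'],(v-c['cy'])/c['fy'],1]);o=-R.T@t
    return o+d*(z-o[2])/d[2]
def proj(cam,X):
    c=env.get_calibration(cam);p=np.array(c['R'])@np.array(X)+np.array(c['t'])
    return np.array([c['fx']*p[0]/p[2]+c['cx'],c['fy']*p[1]/p[2]+c['cy']])
E
python3 - <<'E'
from h import *
snap('top','top0',None,1.5);snap('side','side0',None,1.5)
print(env.state());print(env.get_calibration('top'));print(env.get_calibration('side'))
E
```

```text
{'time_s': 0.1, 'qpos': array([-6.57755932e+01,  1.83491504e+01,  8.97014631e+01, -1.08566777e-03,
        7.20426621e+01, -1.14756451e+00]), 'qvel': array([ 0.08854655, -0.12053484, -0.20278759, -0.04869523, -0.00482284,
        0.03626841]), 'effort': array([ 1.05483141e-03, -4.13332486e+01, -2.32509112e+01,  7.29869097e-02,
        4.22093191e-02, -4.46888896e-05]), 'ee_pos': array([ 246.15948397, -519.09450613,  190.77875281]), 'ee_rot': array([-1.79906723e+02, -8.36041525e-04,  2.53723062e+01]), 'force': array([0.58452045, 0.24192644, 0.6498119 ]), 'torque': array([0.03251478, 0.0687715 , 0.0087474 ]), 'gripper_width': 91.28507322867337}
{'fx': 392.26573614321313, 'fy': 392.26573614321313, 'cx': 252.47326643376707, 'cy': 189.16671591566865, 'R': array([[ 2.69510386e-02, -9.99636748e-01, -1.13529425e-04],
       [-9.95804568e-01, -2.68377845e-02, -8.74814074e-02],
       [ 8.74465828e-02,  2.47076791e-03, -9.96166146e-01]]), 't': array([  20.60964238,  603.4626672 , 1047.13100155])}
{'fx': 372.96604126926036, 'fy': 372.96604126926036, 'cx': 253.41996976616593, 'cy': 187.1608258597508, 'R': array([[-0.17123728,  0.98520603, -0.00684694],
       [ 0.79594454,  0.13423958, -0.59029826],
       [-0.58064627, -0.10653085, -0.80715617]]), 't': array([  73.74084823, -432.63590733, 1276.18768503])}
```

View pics/top0.png

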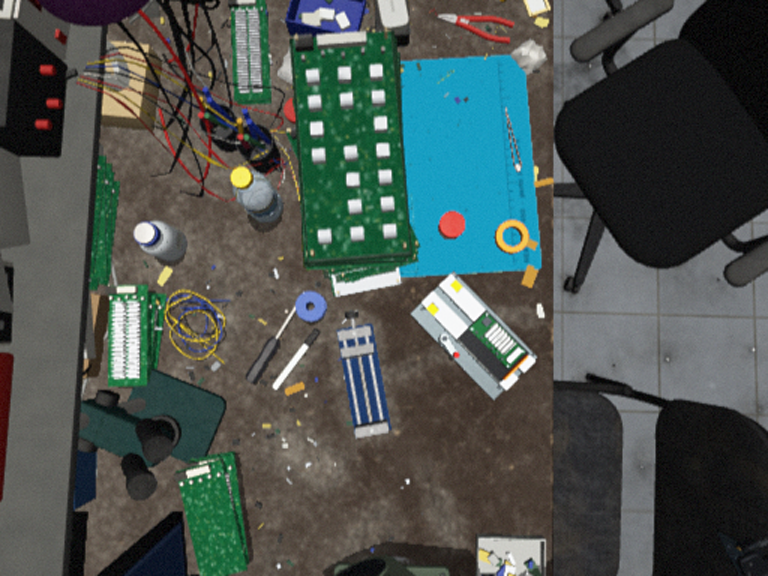

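View pics/side0.png

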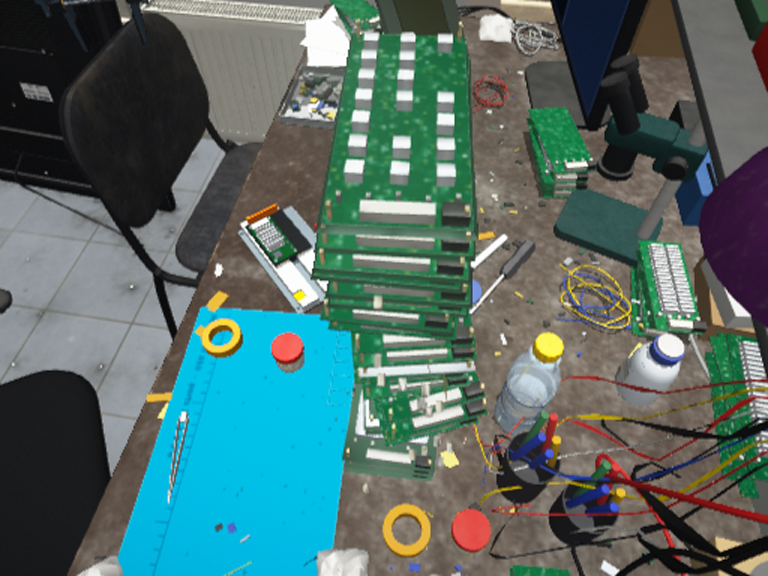

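Top view: the fixture is at about (475,335) of the 768-wide picture, with the carrier at its lower right and the keeper's red knob near (456,354). A tall board stack stands left and ahead of it. I'll enlarge the fixture.

Run:
```python
from h import *
im=cv2.imread('pics/raw_top0.png')[175:275,265:370]
a=cv2.resize(im,None,fx=7,fy=6,interpolation=cv2.INTER_CUBIC)[:600]
a=cv2.resize(im,None,fx=6,fy=6,interpolation=cv2.INTER_CUBIC);cv2.imwrite('pics/topc.png',a)
im=cv2.imread('pics/raw_side0.png')[125:215,150:230]
cv2.imwrite('pics/sidec.png',cv2.resize(im,None,fx=6,fy=6,interpolation=cv2.INTER_CUBIC))
for n in('top','side'):print(proj(n,[246,-519,190]),proj(n,[0,0,0]))
```

```text
[496.39919225 348.11298782] [260.1938444  415.22986087]
[80.13419802 36.33554909] [274.97074366  60.72291742]
```

View pics/topc.png

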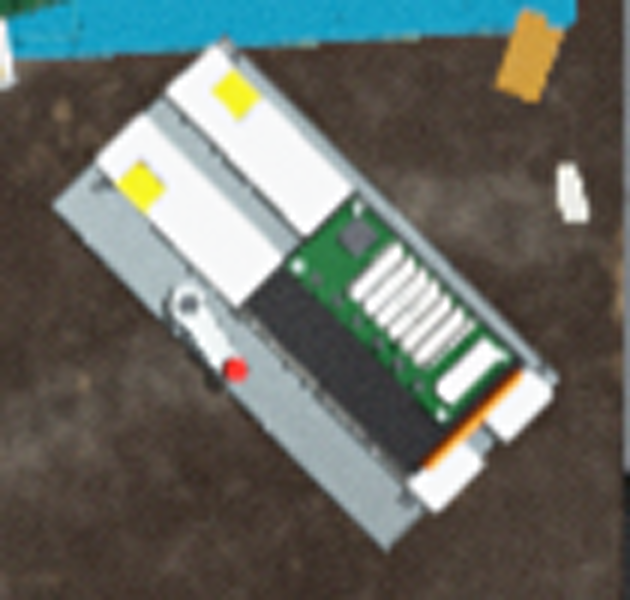

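View pics/sidec.png

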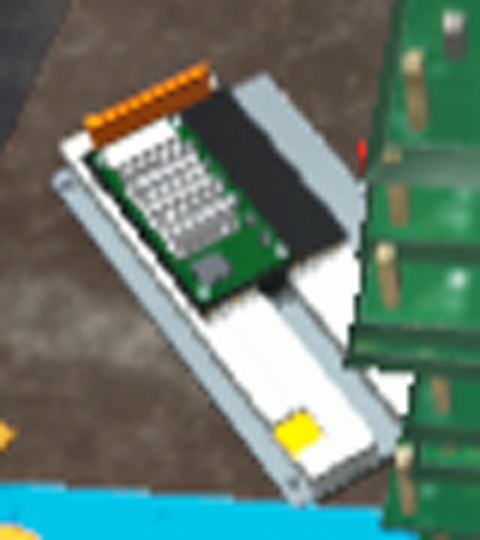

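Enlarged top crop: yellow outer notches at (237,93) and (142,185), rail ends at (97,158)/(222,42) front and (433,512)/(553,395) rear, knob at (236,370), flange top from (425,467) to (520,373). The side view confirms the layout. I'll fit the pose to these points.

```bash
cat > fit.py <<'E'
from h import *
from scipy.optimize import least_squares
P=[((97,158),(110,38,22)),((145,115),(110,7.5,22)),((168,90),(110,-7.5,22)),((222,42),(110,-38,22)),((433,512),(-110,38,22)),((485,462),(-110,7.5,22)),((508,440),(-110,-7.5,22)),((553,395),(-110,-38,22)),((237,93),(87,-30,16)),((142,185),(87,30,16)),((187,302),(35,54,38)),((236,370),(1,54,57.5))]
px=np.array([[265+p[0]/6,175+p[1]/6] for p,_ in P])
def W(q,f):
    c,s=np.cos(q[2]),np.sin(q[2]);return [q[0]+c*f[0]-s*f[1],q[1]+s*f[0]+c*f[1],f[2]]
r=least_squares(lambda q:np.concatenate([proj('top',W(q,f))-p for p,(_,f) in zip(px,P)]),[450,-170,.8],loss='soft_l1',x_scale=[100,100,1])
q=r.x;print(q,np.degrees(q[2]));print(r.fun.reshape(-1,2).round(1).tolist())
def inv(p):
    d=np.array(p[:2])-q[:2];c,s=np.cos(q[2]),np.sin(q[2]);return c*d[0]+s*d[1],-s*d[0]+c*d[1]
for u,v,z in [(425,467,50),(520,373,50),(240,305,34),(352,190,34),(236,370,57.5)]:
    w=ray('top',265+u/6,175+v/6,z);print(w.round(1),np.round(inv(w),1))
for f in [(-130,0,40),(-103,0,40),(-10,0,40),(1,54,57),(35,20,57)]:print(f,np.round(W(q,f),1))
# stack: nearest corner, board top guess, other objects
for u,v,z in [(410/1.5,262/1.5,100),(410/1.5,262/1.5,0),(410/1.5,262/1.5,200),(453/1.5,225/1.5,44),(513/1.5,236/1.5,19)]:print(np.round(ray('top',u,v,z),0))
np.save('q.npy',q)
print(np.round(env.get_calibration('wrist')['t'],0))
E
python3 fit.py
```

```text
[ 520.67099257 -146.99096587    0.78597076] 45.03280753422198
[[-0.1, 0.1], [-0.1, -0.4], [-0.0, 0.0], [-1.0, 0.4], [0.2, 0.0], [-0.4, 0.5], [-0.3, 0.3], [0.2, 0.0], [-0.1, 0.1], [0.1, -0.2], [0.4, 0.1], [2.0, -1.8]]
[ 438.  -187.6   50. ] [-87.2  29.8]
[ 480.1 -229.2   50. ] [-86.8 -29.4]
[ 506.7 -107.4   34. ] [18.1 37.9]
[ 559.7 -157.1   34. ] [ 20.4 -34.7]
[ 478.3 -102.9   57.5] [ 1.3 61.1]
(-130, 0, 40) [ 428.8 -239.    40. ]
(-103, 0, 40) [ 447.9 -219.9   40. ]
(-10, 0, 40) [ 513.6 -154.1   40. ]
(1, 54, 57) [ 483.2 -108.1   57. ]
(35, 20, 57) [ 531.3 -108.1   57. ]
[635. -16. 100.]
[648. -21.   0.]
[622. -11. 200.]
[712. -95.  44.]
[ 699. -209.   19.]
[-575.  -35.  392.]
```

Fit residuals are below 0.5 px. The fixture is at (520.7, -147.0), yaw 45.0°. The carrier is at x≈-34 and the keeper is open (slightly below 0 rad). Plan: shut the fingers, set yaw to 45° and go down behind the flange.

```bash
python3 -m jog '[{"dx":0.018,"dy":0.028,"wz":0.0343,"grip":1},{"dx":0.018,"dy":0.028,"wz":0.0343,"grip":1},{"dx":0.018,"dy":0.028,"wz":0.0343,"grip":1},{"dx":0.018,"dy":0.028,"wz":0.0343,"grip":1},{"dx":0.018,"dy":0.028,"wz":0.0343,"grip":1},{"dx":0.018,"dy":0.028,"wz":0.0343,"grip":1},{"dx":0.018,"dy":0.028,"wz":0.0343,"grip":1},{"dx":0.018,"dy":0.028,"wz":0.0343,"grip":1},{"dx":0.018,"dy":0.028,"wz":0.0343,"grip":1},{"dx":0.018,"dy":0.028,"wz":0.0343,"grip":1}]' 20
python3 -m jog '[{"dz":-0.02,"grip":1},{"dz":-0.02,"grip":1},{"dz":-0.02,"grip":1},{"dz":-0.02,"grip":1},{"dz":-0.02,"grip":1},{"dz":-0.02,"grip":1},{"grip":1},{"grip":1}]'
python3 - <<'E'
from h import *
snap('wrist','w1',None,1.2);snap('top','top1',(260,170,380,290),5)
E
```

```text
invalid input
invalid input
```

View pics/top1.png

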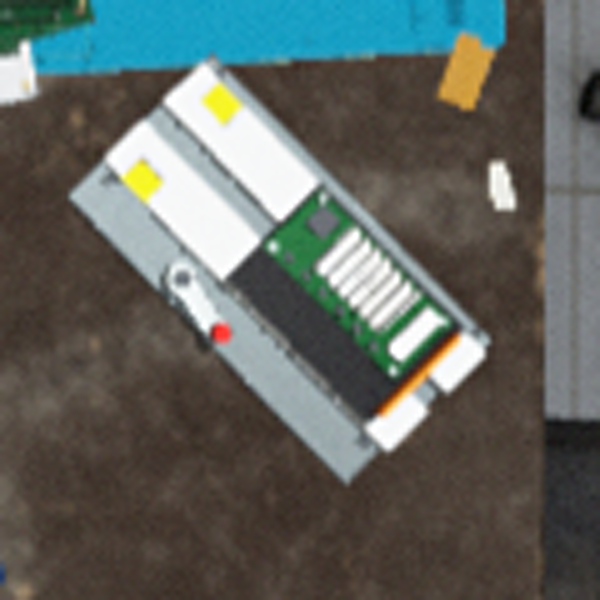

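Nothing moved: both calls were refused, probably because each row needs all its keys.

```bash
python3 -m jog '[{"dx":0.018,"dy":0.028,"dz":0,"wx":0,"wy":0,"wz":0.0343,"grip":1},{"dx":0.018,"dy":0.028,"dz":0,"wx":0,"wy":0,"wz":0.0343,"grip":1},{"dx":0.018,"dy":0.028,"dz":0,"wx":0,"wy":0,"wz":0.0343,"grip":1},{"dx":0.018,"dy":0.028,"dz":0,"wx":0,"wy":0,"wz":0.0343,"grip":1},{"dx":0.018,"dy":0.028,"dz":0,"wx":0,"wy":0,"wz":0.0343,"grip":1},{"dx":0.018,"dy":0.028,"dz":0,"wx":0,"wy":0,"wz":0.0343,"grip":1},{"dx":0.018,"dy":0.028,"dz":0,"wx":0,"wy":0,"wz":0.0343,"grip":1},{"dx":0.018,"dy":0.028,"dz":0,"wx":0,"wy":0,"wz":0.0343,"grip":1},{"dx":0.018,"dy":0.028,"dz":0,"wx":0,"wy":0,"wz":0.0343,"grip":1},{"dx":0.018,"dy":0.028,"dz":0,"wx":0,"wy":0,"wz":0.0343,"grip":1}]' 20
```

```text
time_s: 1.2
ee_pos: [426.9, -238.3, 191.5]
ee_rot: [180.0, 0.0, 45.1]
force: [-0.7, -0.5, -0.2]
gripper_width: 14.0
```

```bash
python3 -m jog '[{"dx":0.001,"dy":-0.001,"dz":-0.03,"wx":0,"wy":0,"wz":0,"grip":1},{"dx":0,"dy":0,"dz":-0.03,"wx":0,"wy":0,"wz":0,"grip":1},{"dx":0,"dy":0,"dz":-0.03,"wx":0,"wy":0,"wz":0,"grip":1},{"dx":0,"dy":0,"dz":-0.03,"wx":0,"wy":0,"wz":0,"grip":1},{"dx":0,"dy":0,"dz":-0.02,"wx":0,"wy":0,"wz":0,"grip":1},{"dx":0,"dy":0,"dz":-0.018,"wx":0,"wy":0,"wz":0,"grip":1},{"dx":0,"dy":0,"dz":0,"wx":0,"wy":0,"wz":0,"grip":1},{"dx":0,"dy":0,"dz":0,"wx":0,"wy":0,"wz":0,"grip":1}]'
python3 - <<'E'
from h import *
snap('top','top2',(260,170,380,290),5);snap('wrist','w2')
E
```

```text
time_s: 2.0
ee_pos: [427.5, -240.6, 33.7]
ee_rot: [-180.0, 0.0, 45.0]
force: [0.6, -0.2, 0.6]
gripper_width: 0.4
```

View pics/w2.png

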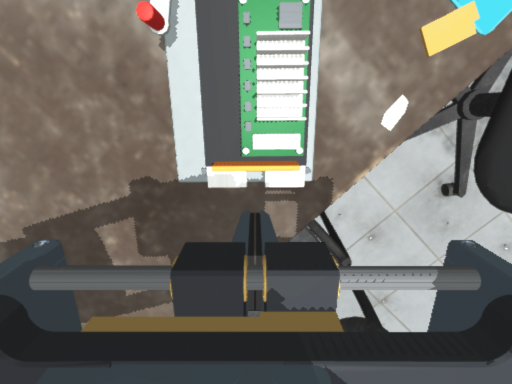

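The wrist view shows the closed tips at column 254, centred on the flange (213–300, row 167). I'll advance along fixture x.

```bash
python3 -m jog '[{"dx":0.003,"dy":0.003,"dz":0,"wx":0,"wy":0,"wz":0,"grip":1},{"dx":0.003,"dy":0.003,"dz":0,"wx":0,"wy":0,"wz":0,"grip":1},{"dx":0.003,"dy":0.003,"dz":0,"wx":0,"wy":0,"wz":0,"grip":1},{"dx":0.003,"dy":0.003,"dz":0,"wx":0,"wy":0,"wz":0,"grip":1},{"dx":0.003,"dy":0.003,"dz":0,"wx":0,"wy":0,"wz":0,"grip":1},{"dx":0.003,"dy":0.003,"dz":0,"wx":0,"wy":0,"wz":0,"grip":1}]'
for i in 1; do python3 -m jog '[{"dx":0.002,"dy":0.002,"dz":0,"wx":0,"wy":0,"wz":0,"grip":1},{"dx":0.002,"dy":0.002,"dz":0,"wx":0,"wy":0,"wz":0,"grip":1},{"dx":0.002,"dy":0.002,"dz":0,"wx":0,"wy":0,"wz":0,"grip":1},{"dx":0.002,"dy":0.002,"dz":0,"wx":0,"wy":0,"wz":0,"grip":1}]'; done
```

```text
time_s: 2.7
ee_pos: [445.7, -222.2, 33.6]
ee_rot: [180.0, 0.0, 45.0]
force: [-0.7, 0.4, 0.2]
gripper_width: 0.5
time_s: 3.1
ee_pos: [453.5, -214.4, 33.6]
ee_rot: [180.0, 0.0, 45.0]
force: [0.5, -1.2, 1.2]
gripper_width: 0.4
```

```bash
python3 -m jog '[{"dx":0.002,"dy":0.002,"dz":0,"wx":0,"wy":0,"wz":0,"grip":1},{"dx":0.002,"dy":0.002,"dz":0,"wx":0,"wy":0,"wz":0,"grip":1},{"dx":0.002,"dy":0.002,"dz":0,"wx":0,"wy":0,"wz":0,"grip":1}]'
```

```text
time_s: 3.4
ee_pos: [459.5, -208.4, 33.6]
ee_rot: [180.0, -0.0, 45.0]
force: [-0.6, -0.6, 0.7]
gripper_width: 0.3
```

Run:
```python
from h import *
snap('wrist','w3',(100,100,400,300),2.5)
```

```text
(no output)
```

View pics/w3.png

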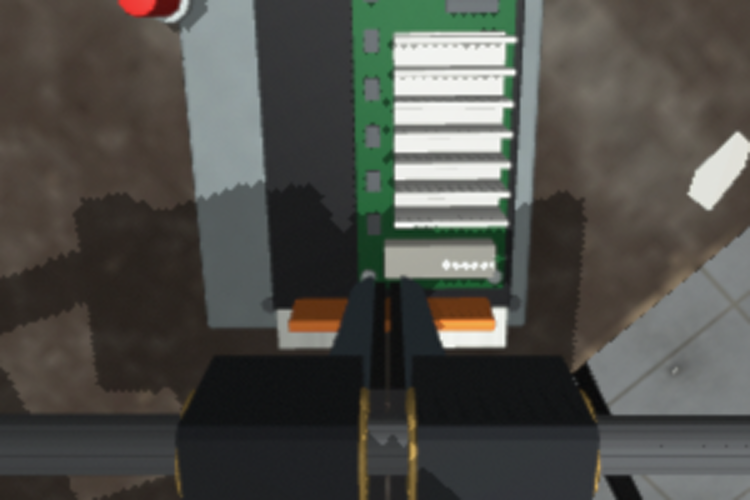

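Wrist crop: the finger tips reach about row 280, over the orange flange (rows 298–329); rail ends are at row 348. I'll compute what this means.

Run:
```python
from h import *
q=np.load('q.npy')
def inv(p):
    d=np.array(p[:2])-q[:2];c,s=np.cos(q[2]),np.sin(q[2]);return np.round([c*d[0]+s*d[1],-s*d[0]+c*d[1]],1)
s=env.state();print(s['ee_pos'],s['force'],inv(s['ee_pos']),((proj('wrist',s['ee_pos'])-100)*2.5))
c=env.get_calibration('wrist');R=np.array(c['R']);print('cam',-R.T@np.array(c['t']),'fwd',R[2])
for n,u,v,z in [('flange top rear',460,318,50),('flange rear bottom',460,330,30),('flange top front',470,298,50),('rail end',490,348,22),('rail end L',290,348,22),('tip as z50',380,280,50),('tip as z33',380,280,33)]:
    print(n,inv(ray('wrist',100+u/2.5,100+v/2.5,z)))
```

```text
[ 459.87302415 -208.23816835   33.6247956 ] [0.31044968 0.34894225 0.04634373] [-86.3  -0.3] [385.23770466 297.26052481]
cam [ 519.14824139 -149.29502663  226.75297578] fwd [-0.2107282  -0.21168889 -0.9543487 ]
flange top rear [-85.7 -21.7]
flange rear bottom [-99.3 -24.3]
flange top front [-79.4 -24.4]
rail end [-109.9  -35.6]
rail end L [-109.9   31.9]
tip as z50 [-73.9   1.2]
tip as z33 [-80.8   1.3]
```

Run:
```python
from h import *
snap('top','t4');snap('side','s4')
a=cv2.imread('pics/raw_t4.png')[190:270,290:370];b=cv2.imread('pics/raw_s4.png')[115:195,145:225]
f=lambda i:cv2.resize(i,(395,395),interpolation=cv2.INTER_CUBIC)
cv2.imwrite('pics/c4.png',np.hstack([f(a),f(b)]))
p=env.state()['ee_pos'];k=395/80
print((proj('top',p)-[290,190])*k,(proj('side',p)-[145,115])*k)
```

```text
[258.51507882 269.01395075] [149.33828443 146.01653234]
```

View pics/c4.png

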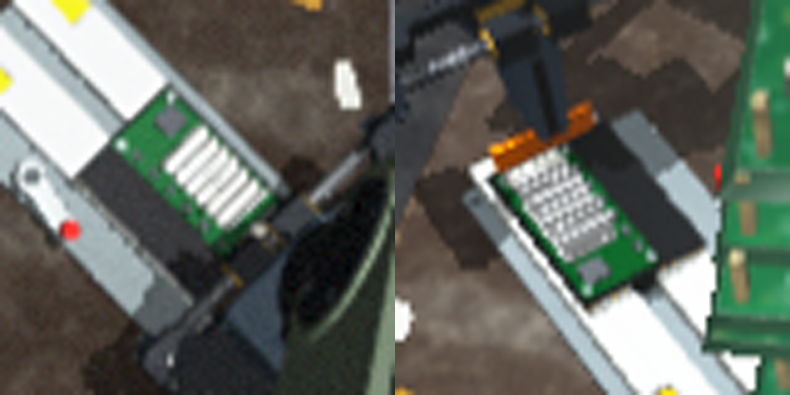

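Both pictures show the tips overlapping the flange visually, with no force. I'll check numerically whether the carrier has moved, using the orange mask before and after.

Run:
```python
from h import *
import h
q=np.load('q.npy')
def inv(p):
    d=np.array(p[:2])-q[:2];c,s=np.cos(q[2]),np.sin(q[2]);return np.round([c*d[0]+s*d[1],-s*d[0]+c*d[1]],1)
c=env.get_calibration('wrist');R=np.array(c['R']);C=-R.T@np.array(c['t'])
now=env.state()['ee_pos']
def ray2(u,v,z,pose):
    o=C+np.array(pose)-now;d=R.T@np.array([(u-c['cx'])/c['fx'],(v-c['cy'])/c['fy'],1]);return o+d*(z-o[2])/d[2]
for n,pose,cols in [('w2',[427.5,-240.6,33.7],(225,240,280,290)),('w3',now,(220,228,285,292))]:
    im=cv2.imread(f'pics/raw_{n}.png').astype(int)
    for u in cols:
        col=im[100:280,u];b,g,r=col.T
        v=np.where((r>90)&(r>1.5*g)&(b<.5*r))[0]+100
        print(n,u,v.min(),v.max(),'top rear edge z50',inv(ray2(u,v.max()+.5,50,pose)),'front bottom z34',inv(ray2(u,v.min()-.5,34,pose)))
for n in ['top0','top2','t4']:
    im=cv2.imread(f'pics/raw_{n}.png').astype(int)[170:280,260:375];b,g,r=im[...,0],im[...,1],im[...,2]
    m=(r>120)&(g>60)&(r>1.4*g)&(b<.45*r);ys,xs=np.where(m);k=(ys>55)&(xs>70)
    print(n,k.sum(),xs[k].mean()+260,ys[k].mean()+170)
```

```text
w2 225 162 165 top rear edge z50 [-86.4  19.1] front bottom z34 [-86.9  20.8]
w2 240 162 165 top rear edge z50 [-86.4   9.1] front bottom z34 [-86.9  10. ]
w2 280 161 165 top rear edge z50 [-86.4 -17.6] front bottom z34 [-86.1 -19. ]
w2 290 161 165 top rear edge z50 [-86.4 -24.2] front bottom z34 [-86.1 -26.2]
w3 220 220 232 top rear edge z50 [-90.3  24.4] front bottom z34 [-87.1  26.2]
w3 228 220 232 top rear edge z50 [-90.3  18.6] front bottom z34 [-87.  20.]
w3 285 219 228 top rear edge z50 [-87.1 -22.4] front bottom z34 [-86.2 -24.1]
w3 292 219 231 top rear edge z50 [-89.4 -27.5] front bottom z34 [-86.2 -29.5]
top0 29 343.0 244.55172413793105
top2 31 343.258064516129 244.25806451612902
t4 0 nan nan<stdin>:19: RuntimeWarning: Mean of empty slice.
  ret = ret.dtype.type(ret / rcount)
```

The carrier has not moved: flange faces at -90.4 and -86.5, so carrier x≈-35.4. The visible tips overlap the flange without contact, so the effective tip must sit higher than drawn. I'll back out, go lower (about 25 mm) and approach again while watching the force.

```bash
python3 -m jog '[{"dx":-0.01,"dy":-0.01,"dz":0,"wx":0,"wy":0,"wz":0,"grip":1},{"dx":-0.01,"dy":-0.01,"dz":0,"wx":0,"wy":0,"wz":0,"grip":1},{"dx":-0.008,"dy":-0.008,"dz":0,"wx":0,"wy":0,"wz":0,"grip":1},{"dx":0,"dy":0,"dz":-0.0085,"wx":0,"wy":0,"wz":0,"grip":1},{"dx":0,"dy":0,"dz":0,"wx":0,"wy":0,"wz":0,"grip":1}]'
python3 -m jog '[{"dx":0.004,"dy":0.004,"dz":0,"wx":0,"wy":0,"wz":0,"grip":1},{"dx":0.004,"dy":0.004,"dz":0,"wx":0,"wy":0,"wz":0,"grip":1},{"dx":0.003,"dy":0.003,"dz":0,"wx":0,"wy":0,"wz":0,"grip":1},{"dx":0.003,"dy":0.003,"dz":0,"wx":0,"wy":0,"wz":0,"grip":1}]'
python3 -m jog '[{"dx":0.002,"dy":0.002,"dz":0,"wx":0,"wy":0,"wz":0,"grip":1},{"dx":0.002,"dy":0.002,"dz":0,"wx":0,"wy":0,"wz":0,"grip":1}]'
python3 -m jog '[{"dx":0.002,"dy":0.002,"dz":0,"wx":0,"wy":0,"wz":0,"grip":1},{"dx":0.002,"dy":0.002,"dz":0,"wx":0,"wy":0,"wz":0,"grip":1}]'
python3 - <<'E'
from h import *
env.grab_frame('top')
snap('wrist','w5')
im=cv2.imread('pics/raw_w5.png').astype(int)
for u in (215,220,228,285,292):
        b,g,r=im[100:300,u].T
        v=np.where((r>90)&(r>1.5*g)&(b<.5*r))[0]+100
        print(u,v.min(),v.max(),np.round(ray('wrist',u,v.max()+.5,50)))
print(env.state()['force'],env.state()['ee_pos'])
E
```

```text
time_s: 4.05
ee_pos: [430.2, -236.6, 24.1]
ee_rot: [-179.9, 0.0, 44.9]
force: [-0.7, -0.6, -0.7]
gripper_width: 0.2
time_s: 4.45
ee_pos: [445.9, -222.1, 25.1]
ee_rot: [180.0, 0.0, 45.1]
force: [-2.6, -1.6, 1.4]
gripper_width: 0.7
time_s: 4.65
ee_pos: [449.0, -218.6, 25.1]
ee_rot: [-180.0, 0.1, 45.1]
force: [-4.0, -3.1, 2.1]
gripper_width: 0.3
time_s: 4.85
ee_pos: [453.1, -214.5, 25.1]
ee_rot: [-180.0, 0.0, 45.0]
force: [-3.0, -2.5, 1.4]
gripper_width: 0.6
215 200 210 [ 447. -184.   50.]
220 199 210 [ 449. -186.   50.]
228 199 210 [ 453. -190.   50.]
285 199 210 [ 480. -217.   50.]
292 199 209 [ 484. -220.   50.]
[-1.81017319 -1.45156511  0.84951854] [ 453.52909408 -214.29746671   25.08355948]
```

Now it makes proper contact (pad side 16 mm ahead of the TCP). Pushing force is about 4–5 N and the carrier is moving, now at x≈-23. About 68 mm remain.

```bash
python3 -m jog '[{"dx":0.003,"dy":0.003,"dz":0,"wx":0,"wy":0,"wz":0,"grip":1},{"dx":0.003,"dy":0.003,"dz":0,"wx":0,"wy":0,"wz":0,"grip":1},{"dx":0.003,"dy":0.003,"dz":0,"wx":0,"wy":0,"wz":0,"grip":1},{"dx":0.003,"dy":0.003,"dz":0,"wx":0,"wy":0,"wz":0,"grip":1},{"dx":0.003,"dy":0.003,"dz":0,"wx":0,"wy":0,"wz":0,"grip":1}]'
python3 -m jog '[{"dx":0.003,"dy":0.003,"dz":0,"wx":0,"wy":0,"wz":0,"grip":1},{"dx":0.003,"dy":0.003,"dz":0,"wx":0,"wy":0,"wz":0,"grip":1},{"dx":0.003,"dy":0.003,"dz":0,"wx":0,"wy":0,"wz":0,"grip":1},{"dx":0.003,"dy":0.003,"dz":0,"wx":0,"wy":0,"wz":0,"grip":1},{"dx":0.003,"dy":0.003,"dz":0,"wx":0,"wy":0,"wz":0,"grip":1}]'
python3 -m jog '[{"dx":0.002,"dy":0.002,"dz":0,"wx":0,"wy":0,"wz":0,"grip":1},{"dx":0.002,"dy":0.002,"dz":0,"wx":0,"wy":0,"wz":0,"grip":1},{"dx":0.002,"dy":0.002,"dz":0,"wx":0,"wy":0,"wz":0,"grip":1},{"dx":0.002,"dy":0.002,"dz":0,"wx":0,"wy":0,"wz":0,"grip":1},{"dx":0.002,"dy":0.002,"dz":0,"wx":0,"wy":0,"wz":0,"grip":1}]'
python3 - <<'E'
from h import *
snap('wrist','w6')
im=cv2.imread('pics/raw_w6.png').astype(int)
for u in (215,220,228,285,292):
        b,g,r=im[100:300,u].T
        v=np.where((r>90)&(r>1.5*g)&(b<.5*r))[0]+100
        print(u,v.min(),v.max())
print(env.state()['force'],env.state()['ee_pos'])
E
```

```text
time_s: 5.45
ee_pos: [468.6, -199.3, 25.1]
ee_rot: [180.0, 0.0, 45.0]
force: [-2.9, -4.1, 1.6]
gripper_width: 0.8
time_s: 5.95
ee_pos: [483.6, -184.3, 25.0]
ee_rot: [-180.0, 0.0, 45.0]
force: [-4.6, -2.9, 1.0]
gripper_width: 0.7
time_s: 6.45
ee_pos: [493.5, -174.4, 25.1]
ee_rot: [-180.0, 0.0, 45.0]
force: [-3.8, -3.1, 1.7]
gripper_width: 0.3
215 201 210
220 199 210
228 199 210
285 199 210
292 199 210
[-2.43304669 -2.31652123  1.00660022] [ 493.83674061 -174.10669527   25.06653387]
```

```bash
python3 -m jog '[{"dx":0.001,"dy":0.001,"dz":0,"wx":0,"wy":0,"wz":0,"grip":1},{"dx":0.001,"dy":0.001,"dz":0,"wx":0,"wy":0,"wz":0,"grip":1},{"dx":0.001,"dy":0.001,"dz":0,"wx":0,"wy":0,"wz":0,"grip":1},{"dx":0.001,"dy":0.001,"dz":0,"wx":0,"wy":0,"wz":0,"grip":1},{"dx":0.001,"dy":0.001,"dz":0,"wx":0,"wy":0,"wz":0,"grip":1}]'
python3 -m jog '[{"dx":0.001,"dy":0.001,"dz":0,"wx":0,"wy":0,"wz":0,"grip":1}]'
python3 -m jog '[{"dx":0.001,"dy":0.001,"dz":0,"wx":0,"wy":0,"wz":0,"grip":1}]'
```

```text
time_s: 7.0
ee_pos: [498.4, -169.5, 25.0]
ee_rot: [-180.0, 0.0, 45.0]
force: [-3.2, -3.1, 1.9]
gripper_width: 0.3
time_s: 7.1
ee_pos: [499.4, -168.5, 25.0]
ee_rot: [-180.0, 0.0, 45.0]
force: [-3.5, -2.2, 1.7]
gripper_width: 0.5
time_s: 7.2
ee_pos: [500.4, -167.4, 25.1]
ee_rot: [-180.0, -0.0, 45.0]
force: [-3.8, -3.7, 0.2]
gripper_width: 0.5
```

Run:
```python
from h import *
snap('wrist','w7',(130,60,380,260),2.4)
im=cv2.imread('pics/raw_w7.png').astype(int)
for u in (215,220,228,285,292):
        b,g,r=im[100:300,u].T
        v=np.where((r>90)&(r>1.5*g)&(b<.5*r))[0]+100
        print(u,v.min(),v.max())
print(env.state()['force'],env.state()['ee_pos'])
```

```text
215 200 210
220 199 210
228 199 210
285 199 210
292 199 208
[-2.49834838 -2.06997154  1.98240517] [ 500.64764465 -167.29850567   25.04534392]
```

```bash
python3 -m jog '[{"dx":0.0007,"dy":0.0007,"dz":0,"wx":0,"wy":0,"wz":0,"grip":1}]'
python3 -m jog '[{"dx":0.0007,"dy":0.0007,"dz":0,"wx":0,"wy":0,"wz":0,"grip":1}]'
python3 - <<'E'
from h import *
snap('wrist','w8')
im=cv2.imread('pics/raw_w8.png').astype(int)
for u in (215,228,285,292):
        b,g,r=im[100:300,u].T
        v=np.where((r>90)&(r>1.5*g)&(b<.5*r))[0]+100
        print(u,v.min(),v.max())
print(env.state()['force'],env.state()['ee_pos'])
E
```

```text
time_s: 7.35
ee_pos: [501.0, -166.8, 25.0]
ee_rot: [-180.0, 0.0, 45.0]
force: [-3.0, -3.7, 1.8]
gripper_width: 0.6
time_s: 7.45
ee_pos: [502.7, -165.6, 25.1]
ee_rot: [180.0, -0.1, 45.0]
force: [1.3, -0.7, 0.2]
gripper_width: 0.7
215 199 209
228 198 209
285 197 208
292 197 208
[ 0.71575123 -0.13395735 -0.27197498] [ 503.06808179 -165.57767849   25.16454328]
```

The force fell to zero between x steps, which suggests the drop. I'll retreat and look.

```bash
python3 -m jog '[{"dx":-0.005,"dy":-0.005,"dz":0,"wx":0,"wy":0,"wz":0,"grip":1},{"dx":-0.015,"dy":-0.015,"dz":0,"wx":0,"wy":0,"wz":0,"grip":1},{"dx":-0.02,"dy":-0.02,"dz":0,"wx":0,"wy":0,"wz":0,"grip":1},{"dx":-0.02,"dy":-0.02,"dz":0.02,"wx":0,"wy":0,"wz":0,"grip":1},{"dx":-0.02,"dy":-0.01,"dz":0.04,"wx":0,"wy":0,"wz":-0.1,"grip":1},{"dx":-0.02,"dy":0,"dz":0.04,"wx":0,"wy":0,"wz":-0.1,"grip":1},{"dx":0,"dy":0,"dz":0,"wx":0,"wy":0,"wz":-0.1,"grip":1},{"dx":0,"dy":0,"dz":0,"wx":0,"wy":0,"wz":-0.1,"grip":1}]'
python3 - <<'E'
from h import *
snap('top','t9');snap('side','s9')
a=cv2.imread('pics/raw_t9.png')[175:265,270:360];b=cv2.imread('pics/raw_s9.png')[120:210,150:240]
f=lambda i:cv2.resize(i,(395,395),interpolation=cv2.INTER_CUBIC)
cv2.imwrite('pics/c9.png',np.hstack([f(a),f(b)]))
q=np.load('q.npy');c,s=np.cos(q[2]),np.sin(q[2])
W=lambda x,y,z:[q[0]+c*x-s*y,q[1]+s*x+c*y,z]
k=395/90
for n,o in(('top',[270,175]),('side',[150,120])):
  for dz in(0,6):
    print(n,dz,[np.round((proj(n,W(*p))-o)*k).tolist() for p in [(-10,30,44+dz),(-10,-30,44+dz),(100,37,28+dz),(100,-37,28+dz),(1,54,57.5)]])
E
```

```text
time_s: 8.3
ee_pos: [402.2, -236.9, 126.9]
ee_rot: [179.8, -0.2, 21.8]
force: [0.2, -0.2, -1.2]
gripper_width: 0.5
top 0 [[197.0, 248.0], [268.0, 180.0], [61.0, 126.0], [147.0, 44.0], [160.0, 263.0]]
top 6 [[199.0, 248.0], [270.0, 180.0], [62.0, 125.0], [148.0, 43.0], [160.0, 263.0]]
side 0 [[214.0, 152.0], [125.0, 197.0], [326.0, 284.0], [213.0, 346.0], [256.0, 130.0]]
side 6 [[213.0, 145.0], [123.0, 191.0], [326.0, 278.0], [212.0, 340.0], [256.0, 130.0]]
```

View pics/c9.png

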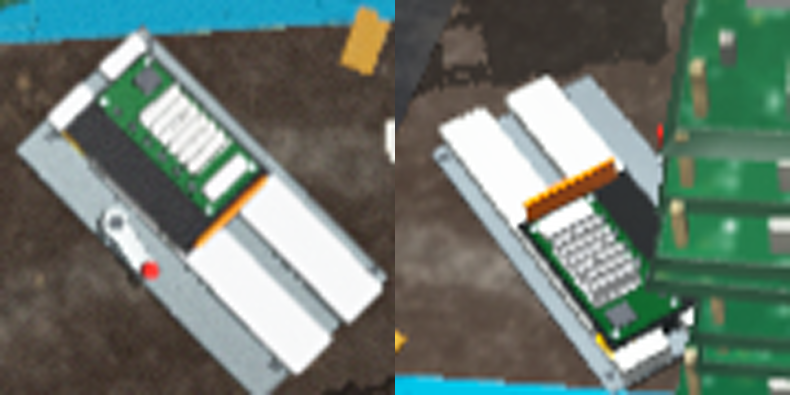

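The carrier has dropped in: the flange sits near x≈-10 and its side-view rows (~205/160) match the lowered height, not the raised one. The keeper is still open, with the knob at (478,-103). A flat-faced push along world +x at y≈-112 carries the knob round its arc. I'll set yaw to 0 and go down behind it.

```bash
python3 -m jog '[{"dx":0.005,"dy":0.02,"dz":0,"wx":0,"wy":0,"wz":-0.06,"grip":1},{"dx":0.005,"dy":0.02,"dz":0,"wx":0,"wy":0,"wz":-0.08,"grip":1},{"dx":0.005,"dy":0.02,"dz":0,"wx":0,"wy":0,"wz":-0.08,"grip":1},{"dx":0.005,"dy":0.02,"dz":0,"wx":0,"wy":0,"wz":-0.08,"grip":1},{"dx":0.005,"dy":0.02,"dz":0,"wx":0,"wy":0,"wz":-0.08,"grip":1},{"dx":0.005,"dy":0.024,"dz":0,"wx":0,"wy":0,"wz":0,"grip":1},{"dx":0,"dy":0,"dz":-0.03,"wx":0,"wy":0,"wz":0,"grip":1},{"dx":0,"dy":0,"dz":-0.03,"wx":0,"wy":0,"wz":0,"grip":1},{"dx":0,"dy":0,"dz":-0.02,"wx":0,"wy":0,"wz":0,"grip":1},{"dx":0,"dy":0,"dz":0,"wx":0,"wy":0,"wz":0,"grip":1}]'
```

```text
time_s: 9.4
ee_pos: [429.5, -111.3, 42.6]
ee_rot: [-179.9, 0.4, 0.5]
force: [-0.4, 0.3, -0.2]
gripper_width: 0.4
```

```bash
python3 -m jog '[{"dx":0,"dy":-0.001,"dz":-0.011,"wx":0,"wy":0,"wz":0,"grip":1},{"dx":0.005,"dy":0,"dz":0,"wx":0,"wy":0,"wz":0,"grip":1},{"dx":0.005,"dy":0,"dz":0,"wx":0,"wy":0,"wz":0,"grip":1},{"dx":0.005,"dy":0,"dz":0,"wx":0,"wy":0,"wz":0,"grip":1},{"dx":0.005,"dy":0,"dz":0,"wx":0,"wy":0,"wz":0,"grip":1},{"dx":0.003,"dy":0,"dz":0,"wx":0,"wy":0,"wz":0,"grip":1}]'
python3 -m jog '[{"dx":0.003,"dy":0,"dz":0,"wx":0,"wy":0,"wz":0,"grip":1},{"dx":0.003,"dy":0,"dz":0,"wx":0,"wy":0,"wz":0,"grip":1}]'
python3 -m jog '[{"dx":0.003,"dy":0,"dz":0,"wx":0,"wy":0,"wz":0,"grip":1},{"dx":0.003,"dy":0,"dz":0,"wx":0,"wy":0,"wz":0,"grip":1}]'
python3 - <<'E'
from h import *
snap('wrist','w10')
snap('side','s10');snap('top','t10')
im=cv2.imread('pics/raw_w10.png')
hsv=cv2.cvtColor(im,cv2.COLOR_BGR2HSV)
m=((hsv[...,0]<6)|(hsv[...,0]>174))&(hsv[...,1]>170)&(hsv[...,2]>110)
n,l,st,ce=cv2.connectedComponentsWithStats(m.astype(np.uint8))
for i in range(1,n):
    if st[i,4]>40: print(st[i],ce[i],ray('wrist',*ce[i],50).round(1))
print(env.state()['ee_pos'],env.state()['force'])
E
```

```text
time_s: 10.0
ee_pos: [455.9, -113.3, 34.5]
ee_rot: [180.0, -0.1, 0.3]
force: [-0.7, -0.2, 0.0]
gripper_width: 0.6
time_s: 10.2
ee_pos: [460.9, -113.1, 34.1]
ee_rot: [180.0, 0.0, 0.3]
force: [-0.7, 0.1, 0.7]
gripper_width: 0.4
time_s: 10.4
ee_pos: [465.7, -113.6, 34.3]
ee_rot: [179.9, 0.2, 0.4]
force: [-6.4, -3.4, 8.1]
gripper_width: 0.6
[235 206  12  12  86] [239.47674419 211.06976744] [ 479.8 -104.3   50. ]
[ 466.51318725 -113.78644914   34.72281146] [-4.33779974 -3.29234432  6.71800844]
```

Fz is up (+8 N) with the knob unmoved, so I'm wedging on an edge, too high. I'll back off, lower by 9 mm and try again.

```bash
python3 -m jog '[{"dx":-0.008,"dy":0,"dz":0,"wx":0,"wy":0,"wz":0,"grip":1},{"dx":-0.006,"dy":0,"dz":0,"wx":0,"wy":0,"wz":0,"grip":1},{"dx":0,"dy":0.001,"dz":-0.0085,"wx":0,"wy":0,"wz":0,"grip":1},{"dx":0,"dy":0,"dz":0,"wx":0,"wy":0,"wz":0,"grip":1}]'
python3 -m jog '[{"dx":0.003,"dy":0,"dz":0,"wx":0,"wy":0,"wz":0,"grip":1},{"dx":0.003,"dy":0,"dz":0,"wx":0,"wy":0,"wz":0,"grip":1}]'
python3 -m jog '[{"dx":0.003,"dy":0,"dz":0,"wx":0,"wy":0,"wz":0,"grip":1},{"dx":0.003,"dy":0,"dz":0,"wx":0,"wy":0,"wz":0,"grip":1}]'
cat > kn.py <<'E'
from h import *
im=cv2.cvtColor(np.asarray(env.grab_frame('wrist')),cv2.COLOR_RGB2BGR);cv2.imwrite('pics/raw_kn.png',im)
hsv=cv2.cvtColor(im,cv2.COLOR_BGR2HSV)
m=((hsv[...,0]<6)|(hsv[...,0]>174))&(hsv[...,1]>170)&(hsv[...,2]>110)
n,l,st,ce=cv2.connectedComponentsWithStats(m.astype(np.uint8))
for i in range(1,n):
    if st[i,4]>40: print(st[i],ray('wrist',*ce[i],50).round(1))
print(env.state()['ee_pos'],env.state()['force'])
E
python3 kn.py
```

```text
time_s: 10.95
ee_pos: [451.5, -111.7, 24.4]
ee_rot: [-180.0, 0.1, 0.3]
force: [-0.9, -0.7, 0.4]
gripper_width: 0.8
time_s: 11.15
ee_pos: [459.3, -112.2, 25.5]
ee_rot: [180.0, -0.0, 0.3]
force: [0.4, 0.3, 0.4]
gripper_width: 0.6
time_s: 11.35
ee_pos: [460.5, -112.9, 25.2]
ee_rot: [179.9, 0.6, 0.5]
force: [-12.0, -6.5, 5.2]
gripper_width: 0.4
[237 203  14  13 155] [ 479.6 -106.7   50. ]
[ 460.63959778 -113.04888023   25.09709057] [-10.44038733  -7.01634509   4.93825327]
```

The push force line ran straight through the keeper axis: the finger's narrow corner hit the knob radially. I'll move round to the knob's +y side with yaw -45° and push tangentially along (+x,-y).

```bash
python3 -m jog '[{"dx":-0.012,"dy":0,"dz":0,"wx":0,"wy":0,"wz":0,"grip":1},{"dx":-0.01,"dy":0,"dz":0,"wx":0,"wy":0,"wz":-0.1,"grip":1},{"dx":0,"dy":0.01,"dz":0,"wx":0,"wy":0,"wz":-0.13,"grip":1},{"dx":0,"dy":0.01,"dz":0,"wx":0,"wy":0,"wz":-0.13,"grip":1},{"dx":0,"dy":0.01,"dz":0,"wx":0,"wy":0,"wz":-0.13,"grip":1},{"dx":0.005,"dy":0.007,"dz":0,"wx":0,"wy":0,"wz":-0.13,"grip":1},{"dx":0.004,"dy":0,"dz":0,"wx":0,"wy":0,"wz":-0.13,"grip":1},{"dx":0,"dy":0,"dz":0,"wx":0,"wy":0,"wz":-0.04,"grip":1},{"dx":0,"dy":0,"dz":0,"wx":0,"wy":0,"wz":0,"grip":1}]'
python3 kn.py; cp pics/raw_kn.png pics/w11.png
```

```text
time_s: 12.3
ee_pos: [452.3, -75.0, 25.7]
ee_rot: [-180.0, -0.0, -44.9]
force: [-0.1, 0.5, -0.7]
gripper_width: 0.4
[248 169  15  15 181] [ 480.9 -106.    50. ]
[452.04017693 -75.00519064  25.66008956] [0.58241372 0.03351846 0.35373986]
```

View pics/w11.png

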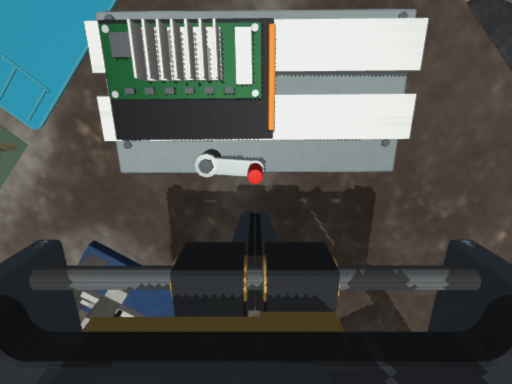

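The carrier is seated square (flange at column 272), and the knob at (255,175) lines up with the fingers at column 254. I'll push along the tangent, then follow the arc.

```bash
python3 -m jog '[{"dx":0.004,"dy":-0.004,"dz":0,"wx":0,"wy":0,"wz":0,"grip":1},{"dx":0.004,"dy":-0.004,"dz":0,"wx":0,"wy":0,"wz":0,"grip":1},{"dx":0.003,"dy":-0.004,"dz":0,"wx":0,"wy":0,"wz":0,"grip":1},{"dx":0.003,"dy":-0.004,"dz":0,"wx":0,"wy":0,"wz":0,"grip":1},{"dx":0.003,"dy":-0.003,"dz":0,"wx":0,"wy":0,"wz":0,"grip":1}]'
python3 -m jog '[{"dx":0.0025,"dy":-0.0044,"dz":0,"wx":0,"wy":0,"wz":0.131,"grip":1},{"dx":0.0025,"dy":-0.0044,"dz":0,"wx":0,"wy":0,"wz":0.131,"grip":1}]'
python3 kn.py
```

```text
time_s: 12.85
ee_pos: [468.5, -94.4, 25.4]
ee_rot: [180.0, 0.1, -45.0]
force: [-2.1, 0.4, 0.6]
gripper_width: 0.5
time_s: 13.05
ee_pos: [473.3, -103.0, 25.3]
ee_rot: [180.0, 0.1, -29.6]
force: [-1.2, 1.3, -0.4]
gripper_width: 0.2
[247 204  14  13 149] [ 489.6 -113.6   50. ]
[ 473.96371303 -103.65456589   25.37432482] [-0.22547551  0.50781979  0.28416423]
```

The knob is turning at about 1–2 N. Continuing the arc.

```bash
python3 -m jog '[{"dx":0.0025,"dy":-0.0044,"dz":0,"wx":0,"wy":0,"wz":0.131,"grip":1},{"dx":0.0025,"dy":-0.0044,"dz":0,"wx":0,"wy":0,"wz":0.131,"grip":1},{"dx":0.0044,"dy":-0.0026,"dz":0,"wx":0,"wy":0,"wz":0.131,"grip":1},{"dx":0.0044,"dy":-0.0026,"dz":0,"wx":0,"wy":0,"wz":0.131,"grip":1}]'
python3 -m jog '[{"dx":0.0044,"dy":-0.0026,"dz":0,"wx":0,"wy":0,"wz":0.131,"grip":1},{"dx":0.0044,"dy":-0.0026,"dz":0,"wx":0,"wy":0,"wz":0.131,"grip":1}]'
python3 kn.py
```

```text
time_s: 13.5
ee_pos: [487.0, -117.3, 25.3]
ee_rot: [180.0, 0.1, 0.3]
force: [-2.0, -1.7, -0.6]
gripper_width: 0.5
time_s: 13.7
ee_pos: [495.9, -122.2, 25.3]
ee_rot: [-180.0, 0.1, 15.3]
force: [-1.7, -0.0, 0.2]
gripper_width: 0.5
[247 195  15  23 260] [ 516.3 -118.    50. ]
[ 496.76677746 -122.47896451   25.37569874] [ 0.20921997  0.97029402 -0.08186495]
```

```bash
python3 -m jog '[{"dx":0.005,"dy":0,"dz":0,"wx":0,"wy":0,"wz":0.131,"grip":1},{"dx":0.005,"dy":0,"dz":0,"wx":0,"wy":0,"wz":0.131,"grip":1}]'
python3 -m jog '[{"dx":0.005,"dy":0,"dz":0,"wx":0,"wy":0,"wz":0.131,"grip":1}]'
python3 -m jog '[{"dx":0.003,"dy":0.001,"dz":0,"wx":0,"wy":0,"wz":0.131,"grip":1}]'
python3 kn.py
```

```text
time_s: 13.95
ee_pos: [506.6, -123.1, 25.5]
ee_rot: [179.9, 0.0, 30.2]
force: [0.2, -3.6, -1.2]
gripper_width: 0.5
time_s: 14.05
ee_pos: [511.7, -123.0, 25.5]
ee_rot: [179.9, 0.0, 37.7]
force: [-0.3, -1.9, -1.1]
gripper_width: 0.7
time_s: 14.15
ee_pos: [515.9, -122.5, 25.7]
ee_rot: [179.8, -0.0, 45.2]
force: [3.5, -5.0, -1.1]
gripper_width: 0.5
[437   0  40  12 249] [ 688.7 -102.    50. ]
[249 195  15  23 256] [ 531.2 -109.3   50. ]
[ 516.35766418 -122.32765371   25.74816694] [ 1.71075463 -2.58396969 -1.90708414]
```

```bash
python3 -m jog '[{"dx":0.001,"dy":0.001,"dz":0,"wx":0,"wy":0,"wz":0,"grip":1},{"dx":0.001,"dy":0.001,"dz":0,"wx":0,"wy":0,"wz":0,"grip":1}]'
python3 kn.py
```

```text
time_s: 14.4
ee_pos: [517.1, -120.7, 25.9]
ee_rot: [179.8, 0.0, 44.9]
force: [0.1, -9.0, -0.4]
gripper_width: 0.6
[434   0  41  15 291] [ 687.7 -101.4   50. ]
[250 195  15  23 260] [ 532.2 -108.2   50. ]
[ 517.04019266 -120.78001387   25.86321001] [ 1.109331   -7.84276307 -0.96740089]
```

The keeper is against its stop (force up to 9 N, knob at (532,-108), expected (531,-108)). I'll back off slightly, then go straight up.

```bash
python3 -m jog '[{"dx":-0.001,"dy":-0.003,"dz":0,"wx":0,"wy":0,"wz":0,"grip":1},{"dx":-0.001,"dy":-0.001,"dz":0,"wx":0,"wy":0,"wz":0,"grip":1},{"dx":0,"dy":0,"dz":0.005,"wx":0,"wy":0,"wz":0,"grip":1}]'
python3 -m jog '[{"dx":0,"dy":0,"dz":0.01,"wx":0,"wy":0,"wz":0,"grip":1},{"dx":0,"dy":0,"dz":0.02,"wx":0,"wy":0,"wz":0,"grip":1},{"dx":0,"dy":0,"dz":0.03,"wx":0,"wy":0,"wz":0,"grip":1},{"dx":0,"dy":0,"dz":0.03,"wx":0,"wy":0,"wz":0,"grip":1},{"dx":-0.02,"dy":-0.02,"dz":0.02,"wx":0,"wy":0,"wz":0,"grip":1},{"dx":-0.03,"dy":-0.03,"dz":0,"wx":0,"wy":0,"wz":0,"grip":1},{"dx":-0.03,"dy":-0.03,"dz":0,"wx":0,"wy":0,"wz":0,"grip":1},{"dx":0,"dy":0,"dz":0,"wx":0,"wy":0,"wz":0,"grip":1},{"dx":0,"dy":0,"dz":0,"wx":0,"wy":0,"wz":0,"grip":1}]'
python3 - <<'E'
from h import *
snap('wrist','w12');snap('top','t12')
a=cv2.imread('pics/raw_t12.png')[175:265,270:360];b=cv2.imread('pics/raw_w12.png')[:300,100:400]
f=lambda i:cv2.resize(i,(395,395),interpolation=cv2.INTER_CUBIC)
cv2.imwrite('pics/c12.png',np.hstack([f(a),f(b)]))
E
```

```text
time_s: 14.75
ee_pos: [513.1, -122.6, 30.1]
ee_rot: [-179.8, 0.1, 45.0]
force: [-0.2, -0.7, 0.4]
gripper_width: 0.5
time_s: 15.65
ee_pos: [434.4, -203.4, 141.5]
ee_rot: [179.9, -0.1, 45.0]
force: [0.1, 0.3, -0.4]
gripper_width: 0.2
```

View pics/c12.png

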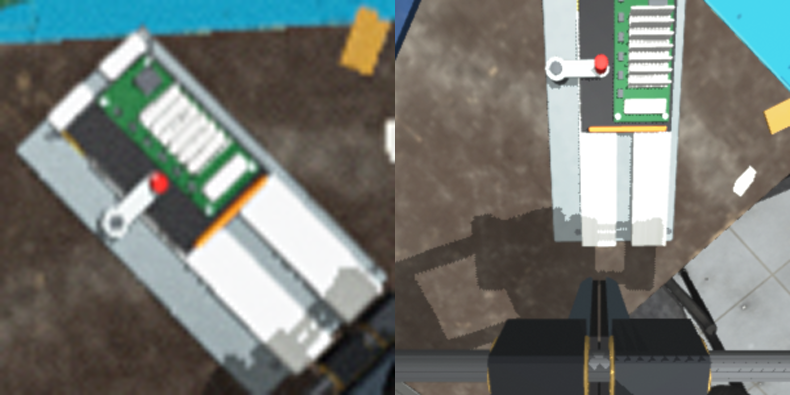

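Both views show the keeper arm square across the carrier edge, with the knob at wrist-view (600,63) level with its post at (555,68). The carrier is seated square and the hand is clear.

```bash
python3 -c "
from h import *
print(env.state()['force'],env.state()['time_s']);print(env.job_done())"
```

```text
[ 0.52926705  0.05666496 -0.81925391] 15.75
the job is handed in; nothing more can be done
None
```

I slid the carrier along its rails by the orange flange until it dropped into the notches. Then I turned the keeper to its stop and lifted the hand clear. I handed the job in at 15.75 s; no verdict was reported.

**Carrier:** sliding took about 4–5 N, and the push force fell to zero at about x = 45 mm. The side view then matched the lowered height. I did not measure the final height to the millimetre.

**Keeper:** the knob stopped at (532, -108) mm, where (531, -108) is the stop position, and the force rose to about 9 N there. That puts the keeper within a few hundredths of a radian of 1.571. The last pictures show the arm square across the carrier's edge and the carrier sitting square. The hand is well clear, with contact force about zero.

**What went wrong or disagreed:**
- The first move calls were refused because I had left keys out of the rows; nothing moved.
- On the first approach to the flange the drawn fingertips overlapped it in the pictures, with no contact force and no movement. Going 9 mm lower gave proper contact.
- My first two tries at the knob pressed it from the wrong side. The force reached about 14 N and the keeper barely moved, so I pushed from the other side instead.

I never went near the jar, tape, bottle or screwdriver, but I did not re-measure where they stand.

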